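# Clamp a tall dial-indicator stand in a torque-limited side clamp

### The job

Fetch the tall, top-heavy dial-indicator stand (square foot, round dial) and, keeping it upright, set it down gently on the clamp plate, centred between the jaw and the fence with its dial facing the knob, and let go. Then turn the knob clockwise until the jaw has pushed the foot flush against the fence and the knob's slip clutch gives way (clicks), so that the stand stays clamped. Leave the shorter round-footed stand and the spray can standing where they are.

Things in the scene. Friction and masses are not known exactly. Their poses are not given: they have to be found in the camera images.
- indicator_stand: Dial-indicator stand, loose, about 0.55 kg, 215 mm tall, top-heavy (tips past about 11 degrees). Origin: centre of the foot's underside; z up, dial faces -x. Foot 62 x 62 x 12 mm, column 16 mm across, grey head 44 (x) x 36 (y) x 50 mm from z 165 to 215 mm; dial 54 mm across on the head's -x face, x -22 to -37 mm. Grip the head across y from above, about z 190 mm
- dial (a point): centre of the indicator stand's dial face, at (-36, 0, 190) mm in the stand's frame
- clamp_base: Side clamp fixed on the bench. Origin: at bench height under the seat's centre; x points from knob to fence. Plate 10 mm thick, x -220 to 54 mm, up to 130 mm wide. Fence 80 mm wide, face at x = 31 mm, 14 mm above the plate. Knob housing 66 x 62 mm, 40 mm high, at x = -180 mm. Set the stand down at about x = -8 mm, y = 0, its x axis along the clamp's; clamped, it is at x = 0, z = 10 mm
- seat (a point): on the plate's top surface, at (0, 0, 10) mm in the clamp's frame
- jaw: steel jaw that slides along the clamp's x axis to the fence, 56 mm wide, top 23 mm over the bench, on a rack bar from the knob housing; its spring-backed pad (6 N/mm) yields up to 4 mm. Fully back, its frame coincides with the clamp's
- jaw_face (a point): centre of the jaw's pushing face; fully back at the start, 78 mm from the fence, so a 62 mm foot has 16 mm of play
- spindle (a joint): rad, turn of the clamp's spindle, clockwise from above positive; 0 at the start, jaw fully back; moves the jaw 18 mm per rad, so it has closed on a foot at the fence at about 0.89 and is tight at about 1.0; friction (0.15 N m) keeps it where it is left; end stop 1.4
- torque_knob (a joint): rad, slip of the knob on the spindle, clockwise positive; 0 at the start and while the jaw moves freely, grows once the clutch slips (0.35 N m); clicked means over 0.2
- knob_grip (a point): grip point on the knob's vertical axis, 70 mm over the bench, (-180, 0, 70) mm in the clamp's frame. The knob is a bar 56 mm long (point's x), 16 mm thick (y), 54 to 84 mm over the bench; grip it across y. At the start it lies along the clamp's x axis; clockwise from above closes the jaw; about 1.2 to 1.4 rad in all
- plain_stand: shorter stand to be left alone, loose: round foot 68 mm across, column, plain 36 mm head, no dial; 168 mm tall; origin under its foot
- spray_can: spray can to be left alone, loose, 65 mm across, 213 mm tall; origin under its centre

How it is judged:
By the outcome, as a careful person would: the job done as asked, in the order asked, and still so for the second after the job is handed in, with the robot touching nothing.
It also fails if it takes over 72 s, if anything falls off the work surface, if the arm or the gripper's body presses on something with over 40 N, if the wrist force passes 120 N, or if a joint passes its speed limit or range.

### The arm

A 6-joint arm with a two-finger parallel gripper is mounted at the origin on a cart in front of the work surface, level with it; the furniture and walls round the work are solid. World frame = base frame: x ahead of the robot, y to its left, z up, the work surface at z = 0. Lengths are in m, angles in degrees, forces in N, time in s.
With the tool pointing down it reaches from about 0.35 to 0.875 m from the base axis. Payload 4.2 kg.
Tool frame: the origin (TCP) lies on the centre line of the jaws, within the pads' length; the fingertips stand 25 mm ahead of it and the grasp point (between the pads) lies 6 mm ahead of it; z points along the fingers, y is the line along which they close (so a half turn about z gives the same grasp; the last joint's range is limited). The gripper opens to 87 mm and grips with 3 to 60 N. Pads are 19 mm wide; open, the fingers measure 117 mm over their backs; the gripper's body (75 mm by 190 mm) begins 51 mm behind the grasp point.
Start: joints at [-50.959, 22.042, 0.453, 0, -68.411, -14.817], TCP at [0.256, -0.57, 0.248] pointing down, gripper open.
Joint ranges: [-179.83, 179.83], [-69.29, 118.12], [-61.27, 80.66], [-181.25, 117.63], [-171.15, -9.14], [-177.46, 177.46]. Speed limits (degrees/s): [159.86, 159.86, 180, 180, 180, 180].

### API

Orientations are given as a 3x3 rotation matrix whose columns are the frame's x, y, z axes.
In Python, from station import r gives the robot as it stands.
- The arm moves only by the tool move_arm, never from a script. Its argument "series" is a list of rows, each an object with "grip": the opening, from 0 (shut) to 1 (fully open); "xyz": the shift along the tool's x, y, z in mm, a list of three; "angular": the turn, a rotation vector about the tool's x, y, z in rad, a list of three. A call has 1 to 10 rows; each row is the pose to reach, as a shift and turn from the pose commanded when the call began, along the tool's axes at that moment; what a row does not reach only later rows make up. A row lasts 1/10 s, in which the tool goes at most 50 mm and 8.59 degrees, less where a joint would pass 70% of its speed; a pose out of reach is approached as far as the arm can. A call with a gripper value outside its range is refused whole. The fingers move at their own pace and stop on an object; the grip force is fixed at half the most. Time passes only in rows, so rows that repeat a pose let the fingers close. It gives the time, the measured TCP pose, the force, the opening and the grip force at its end, in the units of the state.
- r.sense(): the state, without advancing time (a new reading comes with each control period).
- r.capture(name): name is "side" or "top"; returns a dict with "img" (480x640x3 uint8, red, green, blue), "camera_matrix" (3x3 intrinsics, pixels), "rvec" (rotation vector, rad) and "tvec" (3), from world to camera coordinates, as OpenCV has them. Camera axes: x right, y down, z forward; pixel columns grow to the right and rows downward; lengths in m; the calibration is good to about 2 mm. A picture is of the moment at which its call begins. There is no depth.
- r.finish_job(): hands the job in; it is judged then, once.
The state is a dict: "time_s": time; "joints": joint angles; "joint_velocities": joint speeds; "effort": joint torques, N m; "tcp_pos": TCP position; "ee_rot": TCP orientation; "wrist_force": force on the tool from outside, world axes, zero at the start; "moment": the same for the moment, N m; "gripper_width": opening from 0.0 (shut) to 1.0 (fully open); "gripper_force": force on a finger pad.
Only numpy, scipy, OpenCV 4.12 (cv2) and the standard library are available. Lean on these libraries where they do the work, as an engineer would, in place of code of your own. Each camera call takes 0.05 s, during which the arm holds its last target. There are 200 camera calls.

## Working session

There is one attempt and no reset: what is moved stays moved. The work goes in short steps, Python scripts to look and compute and a tool call to move; the robot and the scene stay as the last step left them, time stands still between calls to the robot, and variables do not carry over. Pictures are saved under pics/ and viewed, at most 10 in all, crops included, and the job is handed in when it is done.

Besides the shell and the picture viewer there is one more tool, called after ">>>" as a command line: name --argument value ..., lists and objects as JSON in quotes. move_arm: Moves the arm, as the interface text tells. Its arguments: {"type":"object","properties":{"series":{"type":"array"}},"required":["series"]}

```bash
mkdir -p pics; python3 - <<'E'
from station import r
import cv2,numpy as np
for n in("side","top"):
    c=r.capture(n); cv2.imwrite(f"pics/{n}0.png",c["img"][:,:,::-1])
    R=cv2.Rodrigues(np.array(c["rvec"]))[0]; print(n,(-R.T@np.array(c["tvec"]).ravel()).round(3),R[2].round(2),c["camera_matrix"][0][0])
s=r.sense();print(s["tcp_pos"],np.array(s["ee_rot"]).round(3),s["gripper_width"],s["time_s"])
E
```

```text
side [-0.383  0.47   0.636] [ 0.82 -0.35 -0.46] 593.6228328359355
top [0.391 0.078 0.967] [ 0.18  0.01 -0.98] 469.34276940778733
[ 0.25626273 -0.5695384   0.24658805] [[-0.912 -0.41  -0.001]
 [-0.41   0.912  0.002]
 [ 0.     0.002 -1.   ]] 0.9999808168936859 0.1
```

View pics/side0.png

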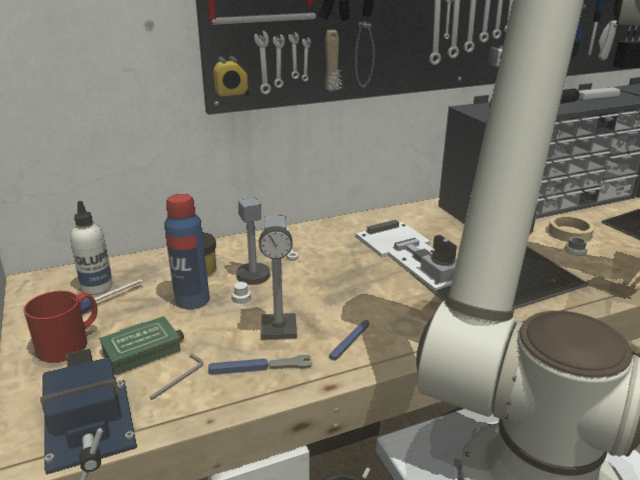

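View pics/top0.png

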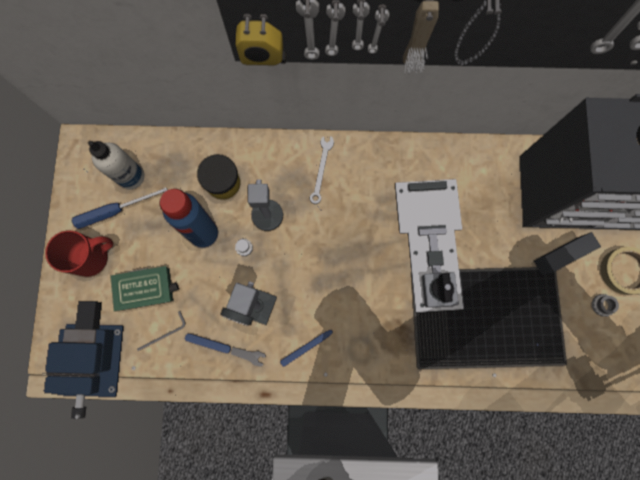

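The side view shows the indicator stand at about (277,240), with its foot at (279,326). In the top view its head is at (241,300) and its foot at (262,306). The clamp runs from the knob (442,288) to the fence (428,186). The plain stand is at (262,205) and the can at (195,220). Next I'll enlarge the parts that matter.

```bash
python3 - <<'E'
import cv2,numpy as np
t=cv2.imread("pics/top0.png");s=cv2.imread("pics/side0.png")
f=lambda im,x,y,w,h,W,H:cv2.resize(im[y:y+h,x:x+w],(W,H),interpolation=cv2.INTER_CUBIC)
a=f(t,215,270,80,60,400,300) #x5
b=f(s,240,205,80,150,320,600)[0:600] #x4
c=f(t,385,170,100,150,400,600)
o=np.zeros((600,800,3),np.uint8); o[:300,:400]=a; o[:,400:]=c
o[300:,:400]=f(s,250,205,80,60,400,300)
cv2.imwrite("pics/crop1.png",o)
E
```

```text
(no output)
```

View pics/crop1.png

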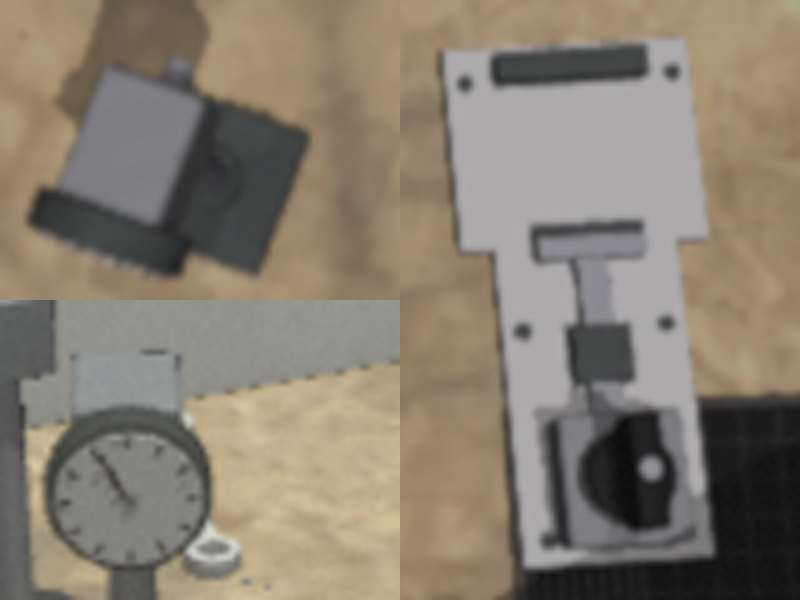

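The crop shows clear head corners, with the dial on the lower-left side. The plate corners, fence and jaw are also clear, so I'll cast rays through them.

```bash
cat > h.py <<'E'
import numpy as np,cv2
from station import r
def ray(c,px,z):
    px=np.array(px,float).reshape(-1,1,2); K=np.array(c["camera_matrix"])
    n=cv2.undistortPoints(px,K,None).reshape(-1,2)
    R=cv2.Rodrigues(np.array(c["rvec"]))[0]; o=-R.T@np.array(c["tvec"]).ravel()
    d=np.c_[n,np.ones(len(n))]@R
    return o+d*((z-o[2])/d[:,2])[:,None]
def proj(c,P): return cv2.projectPoints(np.array(P,float).reshape(-1,3),np.array(c["rvec"]),np.array(c["tvec"]),np.array(c["camera_matrix"]),None)[0].reshape(-1,2)
def crop(u,x0,y0,s): return (np.array(u,float)+.5)/s-.5+[x0,y0]
E
python3 - <<'E'
from h import *
np.set_printoptions(precision=4,suppress=True)
t=r.capture("top")
h=ray(t,crop([(108,65),(205,98),(160,228),(60,190)],215,270,5),.215);print("head",h.mean(0),h[:,:2])
d=(h[0]+h[1]-h[2]-h[3]);print("yaw",np.degrees(np.arctan2(d[1],d[0])),np.linalg.norm(d)/2)
e=h[1]-h[0];print(np.degrees(np.arctan2(e[1],e[0]))+90)
# foot top z=.012: right corners
f=ray(t,crop([(308,130),(257,273)],215,270,5),.012);print("foot",f[:,:2]); e=f[0]-f[1];print(np.degrees(np.arctan2(e[1],e[0])))
p=ray(t,crop([(45,52),(285,38),(125,568),(315,553)],385,170,4),.010);a=(p[0]+p[1])/2;b=(p[2]+p[3])/2
print("plate",p[:,:2],a,b);d=a-b;print(np.degrees(np.arctan2(d[1],d[0])),np.linalg.norm(d)); u=d/np.linalg.norm(d);print("origin",b+u*.22,a-u*.054)
k=ray(t,crop([(95,84),(248,74),],385,170,4),.024);j=ray(t,crop([(130,228),(243,222)],385,170,4),.023)
print("fence",k,"jaw",j)
o=(b+u*.22+a-u*.054)/2
for z,x in((.084,-.18),(.215,0)): print(proj(t,o*[1,1,0]+u*x+[0,0,z]))
E
```

```text
head [0.4389 0.2012 0.215 ] [[0.4643 0.2107]
 [0.4545 0.179 ]
 [0.4129 0.1913]
 [0.4241 0.2237]]
yaw -17.204006148705208 0.04276969144925776
-17.17762006523114
foot [[0.4596 0.1639]
 [0.4019 0.182 ]]
-17.44450859998122
plate [[ 0.7051 -0.0801]
 [ 0.7159 -0.2075]
 [ 0.4347 -0.1191]
 [ 0.4447 -0.215 ]] [ 0.7105 -0.1438  0.01  ] [ 0.4397 -0.167   0.01  ]
4.9084150033189715 0.2717981826619054
origin [ 0.6589 -0.1482  0.01  ] [ 0.6567 -0.1484  0.01  ]
fence [[ 0.6838 -0.1037  0.024 ]
 [ 0.6911 -0.1835  0.024 ]] jaw [[ 0.6076 -0.1212  0.023 ]
 [ 0.6122 -0.1793  0.023 ]]
[[447.4794 287.1528]]
[[456.8984 172.5916]]
```

```bash
cat >> h.py <<'E'
from scipy.spatial.transform import Rotation as Ro
def to(p,yaw):
    "shift (mm) and turn (rad) in tool axes to reach p, tool x at world yaw deg, z down"
    s=r.sense(); R=np.array(s["ee_rot"]); a=np.radians(yaw); x=np.array([np.cos(a),np.sin(a),0]); z=np.array([0,0,-1.])
    T=np.c_[x,np.cross(z,x),z]
    print("to",(R.T@(np.array(p)-s["tcp_pos"])*1000).round(1),Ro.from_matrix(R.T@T).as_rotvec().round(4))
E
python3 - <<'E'
from h import *
to([.48,-.1,.30],162.7); to([.4395,.202,.30],162.7)
E
```

```text
to [-396.7  336.6  -52.8] [ 1.600e-03 -7.000e-04  7.246e-01]
to [-483.6  628.6  -52.3] [ 1.600e-03 -7.000e-04  7.246e-01]
```

>>> move_arm --series '[{"grip":1,"xyz":[-397,337,-53],"angular":[0.0016,-0.0007,0.3]},{"grip":1,"xyz":[-397,337,-53],"angular":[0.0016,-0.0007,0.3]},{"grip":1,"xyz":[-397,337,-53],"angular":[0.0016,-0.0007,0.3]},{"grip":1,"xyz":[-397,337,-53],"angular":[0.0016,-0.0007,0.7246]},{"grip":1,"xyz":[-397,337,-53],"angular":[0.0016,-0.0007,0.7246]},{"grip":1,"xyz":[-397,337,-53],"angular":[0.0016,-0.0007,0.7246]},{"grip":1,"xyz":[-397,337,-53],"angular":[0.0016,-0.0007,0.7246]},{"grip":1,"xyz":[-397,337,-53],"angular":[0.0016,-0.0007,0.7246]},{"grip":1,"xyz":[-397,337,-53],"angular":[0.0016,-0.0007,0.7246]},{"grip":1,"xyz":[-397,337,-53],"angular":[0.0016,-0.0007,0.7246]}]'

```text
time_s: 1.15
tcp_pos: [0.4607, -0.1397, 0.2961]
ee_rot: [[-0.955, 0.297, 0.001], [0.297, 0.955, -0.001], [-0.001, -0.001, -1.0]]
wrist_force: [0.6, -0.6, 0.6]
gripper_width: 1.002
gripper_force: 0.0
```

```bash
python3 - <<'E'
from h import *
to([.4395,.202,.30],162.7);s=r.sense();print(s["tcp_pos"],s["joints"])
E
```

```text
to [121.7 320.   -4.4] [-0.0011  0.0014  0.0003]
[ 0.46068906 -0.13968864  0.29611573] [ 2.57149624e+00  5.85058152e+00 -1.42872690e+01  9.05453467e-02
 -6.98063956e+01 -1.09886377e+02]
```

>>> move_arm --series '[{"grip":1,"xyz":[0,0,0],"angular":[0,0,0]},{"grip":1,"xyz":[0,0,0],"angular":[0,0,0]}]'

```text
time_s: 1.35
tcp_pos: [0.4606, -0.1406, 0.2956]
ee_rot: [[-0.956, 0.295, 0.0], [0.295, 0.956, -0.001], [-0.001, -0.001, -1.0]]
wrist_force: [0.1, 0.3, 0.3]
gripper_width: 1.0
gripper_force: 0.0
```

```bash
python3 - <<'E'
from h import *
to([.4395,.202,.30],162.7)
E
```

```text
to [121.1 321.1  -4.9] [-0.0013  0.0005  0.0029]
```

>>> move_arm --series '[{"grip":1,"xyz":[121,321,-5],"angular":[-0.0013,0.0005,0.003]},{"grip":1,"xyz":[121,321,-5],"angular":[-0.0013,0.0005,0.003]},{"grip":1,"xyz":[121,321,-5],"angular":[-0.0013,0.0005,0.003]},{"grip":1,"xyz":[121,321,-5],"angular":[-0.0013,0.0005,0.003]},{"grip":1,"xyz":[121,321,-5],"angular":[-0.0013,0.0005,0.003]},{"grip":1,"xyz":[121,321,-5],"angular":[-0.0013,0.0005,0.003]},{"grip":1,"xyz":[121,321,-5],"angular":[-0.0013,0.0005,0.003]},{"grip":1,"xyz":[121,321,-5],"angular":[-0.0013,0.0005,0.003]},{"grip":1,"xyz":[121,321,-5],"angular":[-0.0013,0.0005,0.003]},{"grip":1,"xyz":[121,321,-5],"angular":[-0.0013,0.0005,0.003]}]'

```text
time_s: 2.35
tcp_pos: [0.4404, 0.1991, 0.3]
ee_rot: [[-0.953, 0.302, -0.0], [0.302, 0.953, -0.001], [-0.0, -0.001, -1.0]]
wrist_force: [-0.4, 0.1, 0.4]
gripper_width: 0.998
gripper_force: 0.0
```

```bash
python3 - <<'E'
from h import *
to([.4395,.202,.30],162.7); to([.4395,.202,.196],162.7); print(r.sense()["joints"])
o=np.zeros((480,800,3),np.uint8)
for i,(n,P) in enumerate((("top",[.44,.202,.21]),("side",[.44,.202,.2]))):
    c=r.capture(n); u,v=proj(c,P)[0].astype(int); print(n,u-50,v-60)
    o[:,i*400:i*400+400]=cv2.resize(c["img"][v-60:v+60,u-50:u+50,::-1],(400,480),interpolation=cv2.INTER_CUBIC)
cv2.imwrite("pics/c2.png",o)
E
```

```text
to [ 1.7  2.5 -0. ] [-0.0009  0.0002 -0.0051]
to [  1.8   2.5 104. ] [-0.0009  0.0002 -0.0051]
[ 4.36574013e+01  5.96884526e+00 -1.35696870e+01  3.55293620e-02
 -7.04988101e+01 -1.51261234e+02]
top 191 238
side 224 168
```

View pics/c2.png

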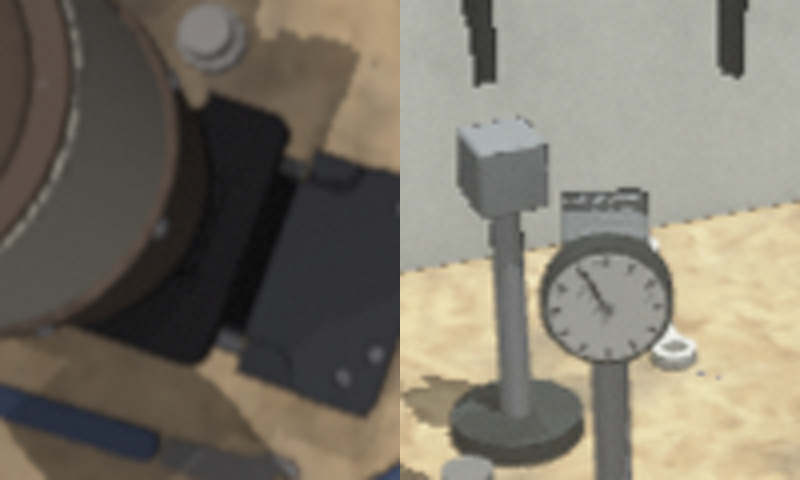

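The fingers are centred over the head: the two tips average 606 px and the head centre is at 605. I'm descending now.

>>> move_arm --series '[{"grip":1,"xyz":[0,0,15],"angular":[0,0,0]},{"grip":1,"xyz":[0,0,35],"angular":[0,0,0]},{"grip":1,"xyz":[0,0,55],"angular":[0,0,0]},{"grip":1,"xyz":[0,0,75],"angular":[0,0,0]},{"grip":1,"xyz":[0,0,90],"angular":[0,0,0]},{"grip":1,"xyz":[0,0,100],"angular":[0,0,0]},{"grip":1,"xyz":[0,0,104],"angular":[0,0,0]},{"grip":1,"xyz":[0,0,104],"angular":[0,0,0]},{"grip":1,"xyz":[0,0,104],"angular":[0,0,0]}]'

```text
time_s: 3.35
tcp_pos: [0.4409, 0.2009, 0.1971]
ee_rot: [[-0.954, 0.3, 0.002], [0.3, 0.954, 0.001], [-0.002, 0.001, -1.0]]
wrist_force: [0.1, 0.1, -0.2]
gripper_width: 1.0
gripper_force: 0.0
```

```bash
python3 - <<'E'
from h import *
to([.4395,.202,.196],162.7); print(r.sense()["tcp_pos"])
E
```

```text
to [1.7 0.7 1.1] [ 0.0012  0.0017 -0.003 ]
[0.44088722 0.20086313 0.19706682]
```

>>> move_arm --series '[{"grip":0.7,"xyz":[0,0.5,0],"angular":[0,0,0]},{"grip":0.55,"xyz":[0,0.5,0],"angular":[0,0,0]},{"grip":0.47,"xyz":[0,0.5,0],"angular":[0,0,0]},{"grip":0.44,"xyz":[0,0.5,0],"angular":[0,0,0]},{"grip":0.42,"xyz":[0,0.5,0],"angular":[0,0,0]},{"grip":0.4,"xyz":[0,0.5,0],"angular":[0,0,0]},{"grip":0.38,"xyz":[0,0.5,0],"angular":[0,0,0]},{"grip":0.2,"xyz":[0,0.5,0],"angular":[0,0,0]},{"grip":0.2,"xyz":[0,0.5,0],"angular":[0,0,0]}]'

```text
time_s: 4.25
tcp_pos: [0.4406, 0.2014, 0.1963]
ee_rot: [[-0.954, 0.3, 0.001], [0.3, 0.954, 0.0], [-0.001, 0.0, -1.0]]
wrist_force: [1.1, -0.3, -0.2]
gripper_width: 0.413
gripper_force: 29.8
```

>>> move_arm --series '[{"grip":0.2,"xyz":[0,0,-2],"angular":[0,0,0]},{"grip":0.2,"xyz":[0,0,-6],"angular":[0,0,0]},{"grip":0.2,"xyz":[0,0,-12],"angular":[0,0,0]},{"grip":0.2,"xyz":[0,0,-20],"angular":[0,0,0]},{"grip":0.2,"xyz":[0,0,-29],"angular":[0,0,0]},{"grip":0.2,"xyz":[0,0,-38],"angular":[0,0,0]},{"grip":0.2,"xyz":[0,0,-47],"angular":[0,0,0]},{"grip":0.2,"xyz":[0,0,-54],"angular":[0,0,0]},{"grip":0.2,"xyz":[0,0,-60],"angular":[0,0,0]},{"grip":0.2,"xyz":[0,0,-60],"angular":[0,0,0]}]'

```text
time_s: 5.25
tcp_pos: [0.4409, 0.2015, 0.2574]
ee_rot: [[-0.954, 0.3, 0.002], [0.3, 0.954, 0.001], [-0.002, 0.002, -1.0]]
wrist_force: [1.2, 0.3, -5.7]
gripper_width: 0.412
gripper_force: 29.8
```

```bash
python3 - <<'E'
from h import *
s=r.sense();print(s["tcp_pos"],s["wrist_force"],s["moment"])
to([.649,-.148,.256],184.9)
E
```

```text
[0.44089616 0.20154615 0.25736   ] [ 1.23593583  0.30841671 -5.6954256 ] [-0.03896866 -0.06476146 -0.0014766 ]
to [-303.4 -271.     1.5] [ 0.0014  0.0022 -0.3902]
```

>>> move_arm --series '[{"grip":0.2,"xyz":[-3,-3,0],"angular":[0,0,0]},{"grip":0.2,"xyz":[-9,-8,0],"angular":[0,0,0]},{"grip":0.2,"xyz":[-18,-16,0],"angular":[0,0,0]},{"grip":0.2,"xyz":[-30,-27,0],"angular":[0,0,0]},{"grip":0.2,"xyz":[-45,-40,0],"angular":[0,0,0]},{"grip":0.2,"xyz":[-62,-55,0],"angular":[0,0,0]},{"grip":0.2,"xyz":[-80,-71,0],"angular":[0,0,0]},{"grip":0.2,"xyz":[-98,-87,0],"angular":[0,0,0]},{"grip":0.2,"xyz":[-116,-104,0],"angular":[0,0,0]},{"grip":0.2,"xyz":[-134,-120,0],"angular":[0,0,0]}]'

```text
time_s: 6.25
tcp_pos: [0.5328, 0.0445, 0.2559]
ee_rot: [[-0.954, 0.301, -0.0], [0.301, 0.954, -0.001], [0.0, -0.001, -1.0]]
wrist_force: [0.1, 0.1, -4.2]
gripper_width: 0.414
gripper_force: 29.8
```

>>> move_arm --series '[{"grip":0.2,"xyz":[-18,-16,0],"angular":[0,0,-0.02]},{"grip":0.2,"xyz":[-36,-32,0],"angular":[0,0,-0.06]},{"grip":0.2,"xyz":[-54,-48,0],"angular":[0,0,-0.11]},{"grip":0.2,"xyz":[-72,-64,0],"angular":[0,0,-0.16]},{"grip":0.2,"xyz":[-90,-80,0],"angular":[0,0,-0.21]},{"grip":0.2,"xyz":[-107,-95,0],"angular":[0,0,-0.26]},{"grip":0.2,"xyz":[-123,-109,0],"angular":[0,0,-0.31]},{"grip":0.2,"xyz":[-137,-122,0],"angular":[0,0,-0.35]},{"grip":0.2,"xyz":[-149,-133,0],"angular":[0,0,-0.38]},{"grip":0.2,"xyz":[-158,-141,0],"angular":[0,0,-0.3902]}]'

```text
time_s: 7.25
tcp_pos: [0.6408, -0.1375, 0.2555]
ee_rot: [[-0.996, -0.084, -0.001], [-0.084, 0.996, -0.0], [0.001, -0.0, -1.0]]
wrist_force: [0.0, -0.4, -5.0]
gripper_width: 0.408
gripper_force: 29.8
```

>>> move_arm --series '[{"grip":0.2,"xyz":[0,0,0],"angular":[0,0,0]},{"grip":0.2,"xyz":[0,0,0],"angular":[0,0,0]}]'

```text
time_s: 7.45
tcp_pos: [0.6403, -0.1357, 0.2558]
ee_rot: [[-0.996, -0.084, -0.001], [-0.084, 0.996, 0.0], [0.001, 0.0, -1.0]]
wrist_force: [-0.4, -0.4, -3.8]
gripper_width: 0.413
gripper_force: 29.8
```

```bash
python3 - <<'E'
from h import *
s=r.sense();print(s["tcp_pos"],s["moment"],s["joints"])
to([.649,-.148,.256],184.9)
o=np.zeros((600,800,3),np.uint8)
for i,(n,P,w,h) in enumerate((("top",[.649,-.148,.05],100,150),("side",[.63,-.148,.1],100,150))):
    c=r.capture(n); u,v=proj(c,P)[0].astype(int); print(n,u-50,v-75)
    cv2.imwrite(f"pics/full_{n}.png",c["img"][:,:,::-1])
    o[:,i*400:i*400+400]=cv2.resize(c["img"][v-75:v+75,u-50:u+50,::-1],(400,600),interpolation=cv2.INTER_CUBIC)
cv2.imwrite("pics/c3.png",o)
E
```

```text
[ 0.64034994 -0.13569197  0.25584804] [ 0.01161925 -0.00882691  0.02382399] [ 2.16011791e+00  2.46821748e+01  5.79472008e+00 -1.46749961e-02
 -7.11509219e+01 -8.73289613e+01]
to [ -7.6 -13.   -0.2] [ 0.0003 -0.0007 -0.0013]
top 382 128
side 350 130
```

View pics/c3.png

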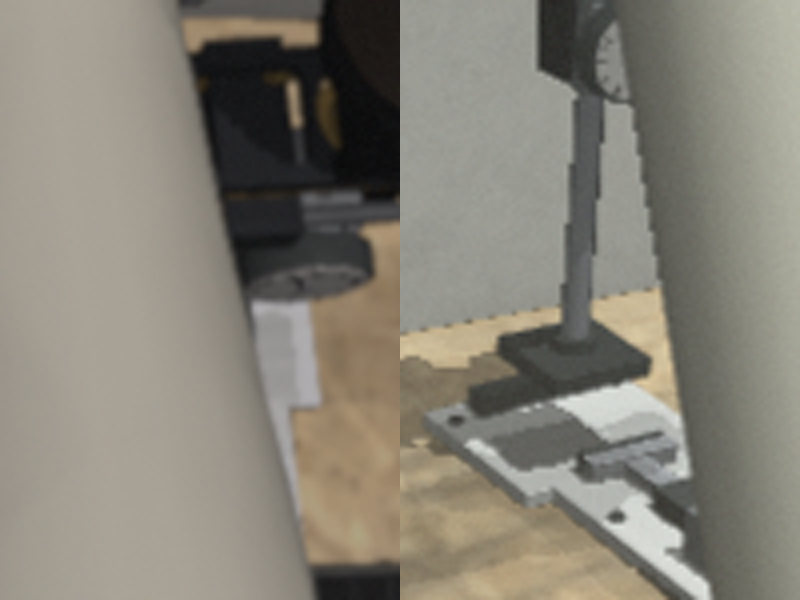

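```bash
python3 - <<'E'
from h import *
np.set_printoptions(precision=4,suppress=True)
c=r.capture("side")
u=np.array([.9963,.0855]);v=np.array([-.0855,.9963]); o=np.array([.657,-.147])
q=lambda P:np.c_[(P[:,:2]-o)@u,(P[:,:2]-o)@v]*1000
f=ray(c,crop([(98,338),(137,371),(250,361),(197,318)],350,130,4),.0718);print("foot corners in clamp",q(f),q(f).mean(0))
s=r.sense();print("tcp in clamp",q(np.array(s["tcp_pos"])[None]))
p=ray(c,crop([(24,412),(128,494)],350,130,4),.010);print("plate",q(p), "expect 54,65 / ?,65")
print("jaw",q(ray(c,crop([(180,457),(265,432)],350,130,4),.023)),"expect -47,+28 /-28")
for P in ([-.047,.028,.023],[-.047,-.028,.023],[.054,.065,.01],[.031,.04,.024]):
    w=o+u*P[0]+v*P[1]; print(P,(proj(c,[*w,P[2]])[0]-[350,130]+.5)*4-.5)
E
```

```text
foot corners in clamp [[ 11.1798  43.303 ]
 [-33.5778  46.9234]
 [-51.7083 -14.2169]
 [  7.5376 -20.2516]] [-16.6422  13.9395]
tcp in clamp [[-15.4657  13.5567]]
plate [[ 55.6756  62.3173]
 [-53.8285  62.2393]] expect 54,65 / ?,65
jaw [[-51.4788  27.7958]
 [-48.9906 -30.664 ]] expect -47,+28 /-28
[-0.047, 0.028, 0.023] [175.0621 453.6368]
[-0.047, -0.028, 0.023] [258.9566 431.5573]
[0.054, 0.065, 0.01] [ 21.4981 414.1676]
[0.031, 0.04, 0.024] [ 80.5945 399.3923]
```

>>> move_arm --series '[{"grip":0.2,"xyz":[-2,-4,0],"angular":[0,0,0]},{"grip":0.2,"xyz":[-5,-10,0],"angular":[0,0,0]},{"grip":0.2,"xyz":[-8,-14.5,0],"angular":[0,0,0]},{"grip":0.2,"xyz":[-8,-14.5,0],"angular":[0,0,0]},{"grip":0.2,"xyz":[-8,-14.5,3],"angular":[0,0,0]},{"grip":0.2,"xyz":[-8,-14.5,8],"angular":[0,0,0]},{"grip":0.2,"xyz":[-8,-14.5,14],"angular":[0,0,0]},{"grip":0.2,"xyz":[-8,-14.5,18],"angular":[0,0,0]},{"grip":0.2,"xyz":[-8,-14.5,20],"angular":[0,0,0]},{"grip":0.2,"xyz":[-8,-14.5,20],"angular":[0,0,0]}]'

```text
time_s: 8.6
tcp_pos: [0.6497, -0.149, 0.2359]
ee_rot: [[-0.996, -0.085, -0.0], [-0.085, 0.996, -0.0], [0.0, -0.0, -1.0]]
wrist_force: [-0.6, -0.1, -3.2]
gripper_width: 0.417
gripper_force: 29.8
```

```bash
python3 - <<'E'
from h import *
np.set_printoptions(precision=4,suppress=True)
c=r.capture("side")
u=np.array([.9963,.0855]);v=np.array([-.0855,.9963]); o=np.array([.657,-.147])
q=lambda P:np.c_[(P[:,:2]-o)@u,(P[:,:2]-o)@v]*1000
s=r.sense();print(s["tcp_pos"],"tcp in clamp",q(np.array(s["tcp_pos"])[None]),s["wrist_force"])
to([.649,-.148,.206],184.9)
cv2.imwrite("pics/c4.png",cv2.resize(c["img"][190:290,350:450,::-1],(600,600),interpolation=cv2.INTER_CUBIC))
E
```

```text
[ 0.6499 -0.1491  0.2364] tcp in clamp [[-7.2265 -1.4845]] [-0.7234 -0.0569 -3.6639]
to [ 0.8  1.2 30.4] [-0.0003  0.0004  0.    ]
```

View pics/c4.png

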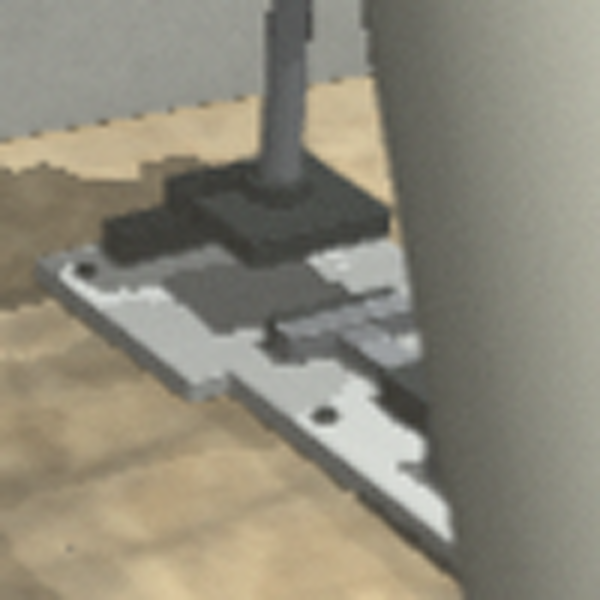

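The foot hangs over the gap between the jaw (around 330,320 in the crop) and the fence (150,230). It's level and lined up with both, so I'm lowering it.

>>> move_arm --series '[{"grip":0.2,"xyz":[0.4,0.5,3],"angular":[0,0,0]},{"grip":0.2,"xyz":[0.4,0.5,8],"angular":[0,0,0]},{"grip":0.2,"xyz":[0.4,0.5,14],"angular":[0,0,0]},{"grip":0.2,"xyz":[0.4,0.5,19],"angular":[0,0,0]},{"grip":0.2,"xyz":[0.4,0.5,22],"angular":[0,0,0]},{"grip":0.2,"xyz":[0.4,0.5,23],"angular":[0,0,0]},{"grip":0.2,"xyz":[0.4,0.5,23],"angular":[0,0,0]}]'

```text
time_s: 9.35
tcp_pos: [0.6495, -0.1487, 0.2133]
ee_rot: [[-0.996, -0.085, 0.0], [-0.085, 0.996, -0.0], [-0.0, -0.0, -1.0]]
wrist_force: [-0.5, -0.7, -3.4]
gripper_width: 0.412
gripper_force: 29.8
```

```bash
python3 - <<'E'
from h import *
c=r.capture("side")
s=r.sense();print(s["tcp_pos"],s["wrist_force"],s["moment"])
cv2.imwrite("pics/c5.png",cv2.resize(c["img"][190:290,350:450,::-1],(600,600),interpolation=cv2.INTER_CUBIC))
E
```

```text
[ 0.64961849 -0.14871483  0.21361203] [-1.12388317  0.06086422 -4.16064772] [ 0.03471276 -0.02155303  0.0325209 ]
```

View pics/c5.png

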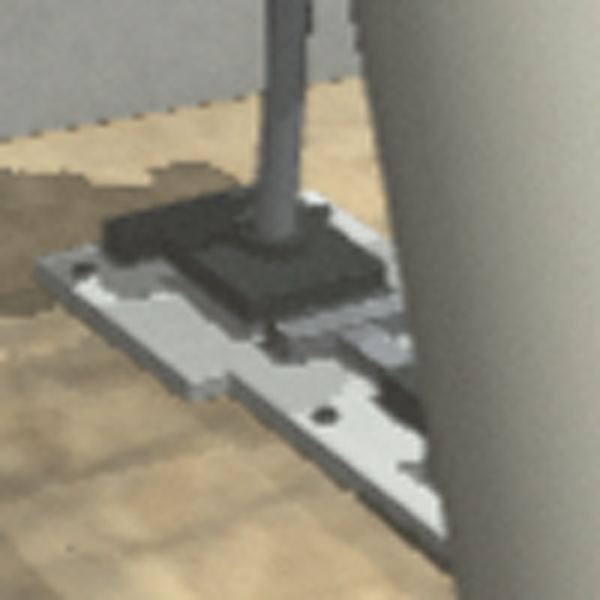

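The foot is just above the plate, inside the gap and clear of both jaw and fence. I'll set it down gently.

>>> move_arm --series '[{"grip":0.2,"xyz":[0,0,2],"angular":[0,0,0]},{"grip":0.2,"xyz":[0,0,4],"angular":[0,0,0]},{"grip":0.2,"xyz":[0,0,5.5],"angular":[0,0,0]},{"grip":0.2,"xyz":[0,0,6.3],"angular":[0,0,0]},{"grip":0.2,"xyz":[0,0,6.6],"angular":[0,0,0]},{"grip":0.2,"xyz":[0,0,6.6],"angular":[0,0,0]}]'

```text
time_s: 10.0
tcp_pos: [0.6495, -0.1487, 0.2069]
ee_rot: [[-0.996, -0.085, 0.001], [-0.085, 0.996, -0.0], [-0.001, -0.0, -1.0]]
wrist_force: [0.2, 0.1, -3.5]
gripper_width: 0.412
gripper_force: 29.8
```

>>> move_arm --series '[{"grip":0.2,"xyz":[0,0,0.3],"angular":[0,0,0]},{"grip":0.2,"xyz":[0,0,0.6],"angular":[0,0,0]},{"grip":0.2,"xyz":[0,0,0.8],"angular":[0,0,0]},{"grip":0.2,"xyz":[0,0,0.8],"angular":[0,0,0]}]'

```text
time_s: 10.4
tcp_pos: [0.6496, -0.1487, 0.2064]
ee_rot: [[-0.996, -0.085, 0.001], [-0.085, 0.996, -0.0], [-0.001, -0.0, -1.0]]
wrist_force: [-0.4, 0.3, -3.5]
gripper_width: 0.412
gripper_force: 29.8
```

>>> move_arm --series '[{"grip":0.2,"xyz":[0,0,0.4],"angular":[0,0,0]},{"grip":0.2,"xyz":[0,0,0.8],"angular":[0,0,0]},{"grip":0.2,"xyz":[0,0,0.8],"angular":[0,0,0]}]'

```text
time_s: 10.7
tcp_pos: [0.6497, -0.1487, 0.2063]
ee_rot: [[-0.996, -0.086, 0.002], [-0.086, 0.996, -0.0], [-0.002, -0.001, -1.0]]
wrist_force: [-1.4, 1.3, 1.3]
gripper_width: 0.414
gripper_force: 29.8
```

Contact: the weight is now off the wrist. I'm releasing gradually.

>>> move_arm --series '[{"grip":0.43,"xyz":[0,0,0],"angular":[0,0,0]},{"grip":0.46,"xyz":[0,0,0],"angular":[0,0,0]},{"grip":0.5,"xyz":[0,0,0],"angular":[0,0,0]},{"grip":0.6,"xyz":[0,0,0],"angular":[0,0,0]},{"grip":0.8,"xyz":[0,0,0],"angular":[0,0,0]},{"grip":1,"xyz":[0,0,0],"angular":[0,0,0]},{"grip":1,"xyz":[0,0,-10],"angular":[0,0,0]}]'

```text
time_s: 11.4
tcp_pos: [0.6487, -0.1485, 0.2139]
ee_rot: [[-0.996, -0.085, -0.003], [-0.085, 0.996, 0.0], [0.003, 0.001, -1.0]]
wrist_force: [-0.0, -0.1, -0.2]
gripper_width: 0.775
gripper_force: 0.0
```

>>> move_arm --series '[{"grip":1,"xyz":[0,0,-10],"angular":[0,0,0]},{"grip":1,"xyz":[0,0,-25],"angular":[0,0,0]},{"grip":1,"xyz":[0,0,-45],"angular":[0,0,0]},{"grip":1,"xyz":[0,0,-70],"angular":[0,0,0]},{"grip":1,"xyz":[0,0,-80],"angular":[0,0,0]},{"grip":1,"xyz":[0,0,-80],"angular":[0,0,0]}]'

```text
time_s: 12.0
tcp_pos: [0.6502, -0.1487, 0.298]
ee_rot: [[-0.996, -0.085, 0.006], [-0.085, 0.996, -0.0], [-0.006, -0.001, -1.0]]
wrist_force: [-0.0, 0.1, -0.4]
gripper_width: 1.003
gripper_force: 0.0
```

```bash
python3 - <<'E'
from h import *
s=r.sense();print(s["tcp_pos"],s["joints"])
u=np.array([.9963,.0855]);o=np.array([.657,-.147])
k=o-.18*u;print(k)
to([*k,.29],184.9);to([*k,.29],4.9)
E
```

```text
[ 0.65019443 -0.14873553  0.29796779] [ 9.87779389e-01  2.45773194e+01  1.15661091e+01  2.55745943e-02
 -7.66644542e+01 -8.60986792e+01]
[ 0.477666 -0.16239 ]
to [173.1   1.1   7. ] [-0.0008  0.0056 -0.0001]
to [173.1   1.1   7. ] [8.8000e-03 1.3000e-03 3.1415e+00]
```

>>> move_arm --series '[{"grip":1,"xyz":[20,0,0],"angular":[0,0,0]},{"grip":1,"xyz":[50,0,3],"angular":[0,0,0]},{"grip":1,"xyz":[85,1,7],"angular":[0,0,0]},{"grip":1,"xyz":[120,1,7],"angular":[0,0,0]},{"grip":1,"xyz":[150,1,7],"angular":[0,0,0]},{"grip":1,"xyz":[168,1,7],"angular":[0,0,0]},{"grip":1,"xyz":[173,1,7],"angular":[0,0,0]},{"grip":1,"xyz":[173,1,7],"angular":[0,0,0]},{"grip":1,"xyz":[173,1,7],"angular":[0,0,0]}]'

```text
time_s: 12.9
tcp_pos: [0.4778, -0.1623, 0.2878]
ee_rot: [[-0.996, -0.085, 0.0], [-0.085, 0.996, -0.0], [-0.0, -0.0, -1.0]]
wrist_force: [-0.7, 0.3, -0.2]
gripper_width: 0.998
gripper_force: 0.0
```

```bash
python3 - <<'E'
from h import *
np.set_printoptions(precision=4,suppress=True)
s=r.sense();print(s["tcp_pos"],s["joints"])
t=r.capture("top");c=r.capture("side")
print(ray(t,crop([(250,472),(230,472),(270,472),(250,415),(250,530)],385,170,4),.084))
k=[.4777,-.1624,.084];print(proj(t,k),proj(c,k))
T=cv2.imread("pics/top0.png")
o=np.zeros((600,800,3),np.uint8)
o[:,:400]=cv2.resize(T[265:313,424:456],(400,600),interpolation=cv2.INTER_CUBIC)
o[:300,400:]=cv2.resize(c["img"][150:300,340:540,::-1],(400,300),interpolation=cv2.INTER_CUBIC)
S=cv2.imread("pics/side0.png");o[300:,400:]=cv2.resize(S[225:285,400:480],(400,300),interpolation=cv2.INTER_CUBIC)
cv2.imwrite("pics/c6.png",o)
E
```

```text
[ 0.4778 -0.1623  0.2878] [ -0.2992   8.5729 -12.2521   0.0082 -69.1464 -84.8031]
[[ 0.4776 -0.163   0.084 ]
 [ 0.4773 -0.1537  0.084 ]
 [ 0.4778 -0.1724  0.084 ]
 [ 0.5045 -0.1637  0.084 ]
 [ 0.4505 -0.1624  0.084 ]]
[[446.7846 287.5478]] [[444.7067 240.9127]]
```

View pics/c6.png

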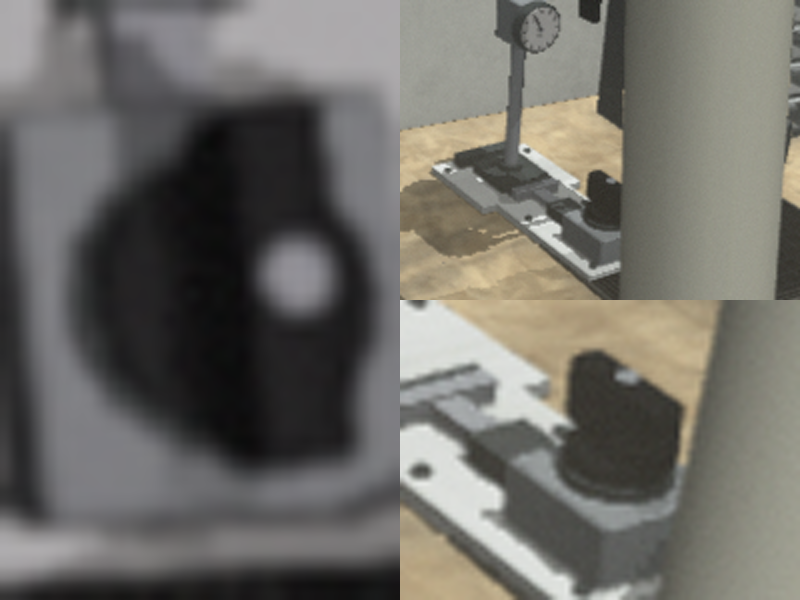

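The stand is upright on the plate with its dial toward the knob. The knob's centre dot at (447.7,287) puts its axis at about (0.478,-0.1635), so I need a 1 mm correction before descending.

>>> move_arm --series '[{"grip":1,"xyz":[0,-1.2,20],"angular":[0,0,0]},{"grip":1,"xyz":[0,-1.2,50],"angular":[0,0,0]},{"grip":1,"xyz":[0,-1.2,85],"angular":[0,0,0]},{"grip":1,"xyz":[0,-1.2,120],"angular":[0,0,0]},{"grip":1,"xyz":[0,-1.2,150],"angular":[0,0,0]},{"grip":1,"xyz":[0,-1.2,170],"angular":[0,0,0]},{"grip":1,"xyz":[0,-1.2,185],"angular":[0,0,0]},{"grip":1,"xyz":[0,-1.2,190],"angular":[0,0,0]},{"grip":1,"xyz":[0,-1.2,190],"angular":[0,0,0]}]'

```text
time_s: 13.9
tcp_pos: [0.4774, -0.1636, 0.0973]
ee_rot: [[-0.996, -0.086, -0.001], [-0.086, 0.996, -0.0], [0.001, -0.0, -1.0]]
wrist_force: [0.9, 0.7, 0.3]
gripper_width: 1.001
gripper_force: 0.0
```

```bash
python3 - <<'E'
from h import *
to([.478,-.1635,.082],184.9)
E
```

```text
to [-0.6  0.  15.3] [-0.0001 -0.0012  0.0001]
```

>>> move_arm --series '[{"grip":1,"xyz":[-0.5,0,6],"angular":[0,0,0]},{"grip":0.8,"xyz":[-0.5,0,12],"angular":[0,0,0]},{"grip":0.5,"xyz":[-0.5,0,15],"angular":[0,0,0]},{"grip":0.3,"xyz":[-0.5,0,15],"angular":[0,0,0]},{"grip":0.22,"xyz":[-0.5,0,15],"angular":[0,0,0]},{"grip":0.1,"xyz":[-0.5,0,15],"angular":[0,0,0]},{"grip":0,"xyz":[-0.5,0,15],"angular":[0,0,0]},{"grip":0,"xyz":[-0.5,0,15],"angular":[0,0,0]}]'

```text
time_s: 14.7
tcp_pos: [0.4778, -0.1636, 0.0833]
ee_rot: [[-0.996, -0.085, 0.001], [-0.085, 0.996, -0.0], [-0.001, -0.0, -1.0]]
wrist_force: [-0.7, 0.4, -0.4]
gripper_width: 0.447
gripper_force: 0.0
```

>>> move_arm --series '[{"grip":0,"xyz":[0,0,0],"angular":[0,0,0]},{"grip":0,"xyz":[0,0,0],"angular":[0,0,0]},{"grip":0,"xyz":[0,0,0],"angular":[0,0,0]},{"grip":0,"xyz":[0,0,0],"angular":[0,0,0]}]'

```text
time_s: 15.1
tcp_pos: [0.4777, -0.1635, 0.0832]
ee_rot: [[-0.996, -0.085, 0.001], [-0.085, 0.996, -0.0], [-0.001, -0.0, -1.0]]
wrist_force: [0.6, 1.2, -0.2]
gripper_width: 0.187
gripper_force: 30.0
```

>>> move_arm --series '[{"grip":0,"xyz":[0,0,0],"angular":[0,0,0.05]},{"grip":0,"xyz":[0,0,0],"angular":[0,0,0.1]},{"grip":0,"xyz":[0,0,0],"angular":[0,0,0.15]},{"grip":0,"xyz":[0,0,0],"angular":[0,0,0.2]},{"grip":0,"xyz":[0,0,0],"angular":[0,0,0.25]},{"grip":0,"xyz":[0,0,0],"angular":[0,0,0.3]},{"grip":0,"xyz":[0,0,0],"angular":[0,0,0.35]},{"grip":0,"xyz":[0,0,0],"angular":[0,0,0.4]},{"grip":0,"xyz":[0,0,0],"angular":[0,0,0.45]},{"grip":0,"xyz":[0,0,0],"angular":[0,0,0.5]}]'

```text
time_s: 16.1
tcp_pos: [0.478, -0.1623, 0.0832]
ee_rot: [[-0.915, 0.404, 0.001], [0.404, 0.915, 0.001], [-0.001, 0.002, -1.0]]
wrist_force: [-0.6, 7.4, 2.3]
gripper_width: 0.183
gripper_force: 30.0
```

```bash
python3 - <<'E'
from h import *
s=r.sense();print(s["wrist_force"],s["moment"],s["joints"],s["gripper_width"])
E
```

```text
[-0.59204206  7.38241114  2.27444993] [2.27949273 0.02473307 0.19498413] [  -0.34645659   21.39170473  -28.3097538    -0.12307806  -40.22976513
 -113.39112799] 0.18343143120211297
```

>>> move_arm --series '[{"grip":0,"xyz":[0.3,0.7,0],"angular":[0,0,0.04]},{"grip":0,"xyz":[0.3,0.7,0],"angular":[0,0,0.08]},{"grip":0,"xyz":[0.3,0.7,0],"angular":[0,0,0.12]},{"grip":0,"xyz":[0.3,0.7,0],"angular":[0,0,0.16]},{"grip":0,"xyz":[0.3,0.7,0],"angular":[0,0,0.2]},{"grip":0,"xyz":[0.3,0.7,0],"angular":[0,0,0.24]},{"grip":0,"xyz":[0.3,0.7,0],"angular":[0,0,0.28]},{"grip":0,"xyz":[0.3,0.7,0],"angular":[0,0,0.32]},{"grip":0,"xyz":[0.3,0.7,0],"angular":[0,0,0.36]},{"grip":0,"xyz":[0.3,0.7,0],"angular":[0,0,0.4]}]'

```text
time_s: 17.1
tcp_pos: [0.4786, -0.1614, 0.0832]
ee_rot: [[-0.686, 0.728, 0.003], [0.728, 0.686, 0.001], [-0.001, 0.003, -1.0]]
wrist_force: [1.4, 7.1, 1.4]
gripper_width: 0.185
gripper_force: 30.0
```

```bash
python3 - <<'E'
from h import *
s=r.sense();print(s["wrist_force"],s["moment"],s["joints"],s["gripper_width"],s["tcp_pos"])
c=r.capture("side")
o=np.zeros((600,800,3),np.uint8)
o[:,:]=cv2.resize(c["img"][150:270,340:500,::-1],(800,600),interpolation=cv2.INTER_CUBIC)
cv2.imwrite("pics/c7.png",o)
E
```

```text
[1.37036859 7.14639623 1.35376252] [ 2.40636539 -0.2968586   0.2046282 ] [-2.41775278e-01  2.13821221e+01 -2.83138711e+01 -1.30377466e-01
 -4.01575879e+01 -1.36380276e+02] 0.18532093169227193 [ 0.47855868 -0.16140739  0.08324731]
```

View pics/c7.png

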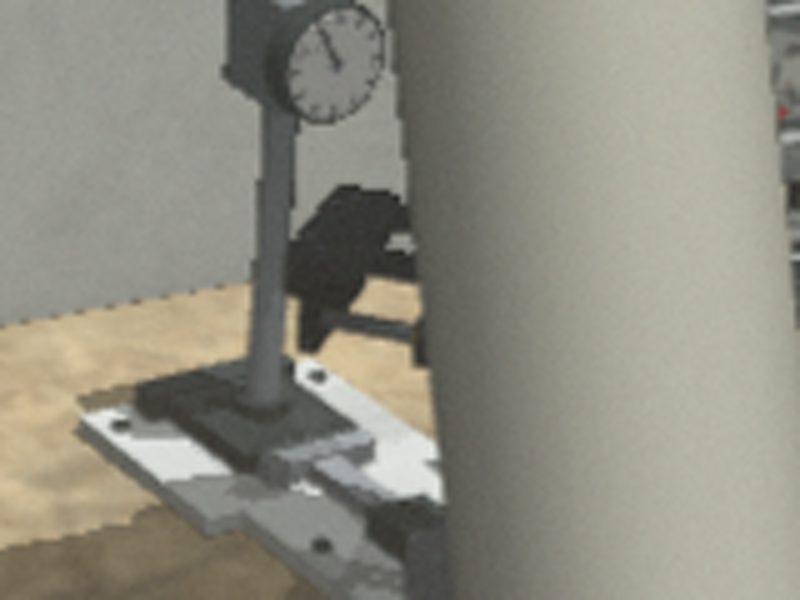

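The jaw is against the foot and the foot is at the fence, with the stand upright. I'll keep turning through the clutch.

>>> move_arm --series '[{"grip":0,"xyz":[0.5,0.5,0],"angular":[0,0,0.05]},{"grip":0,"xyz":[0.5,0.5,0],"angular":[0,0,0.1]},{"grip":0,"xyz":[0.5,0.5,0],"angular":[0,0,0.15]},{"grip":0,"xyz":[0.5,0.5,0],"angular":[0,0,0.2]},{"grip":0,"xyz":[0.5,0.5,0],"angular":[0,0,0.25]},{"grip":0,"xyz":[0.5,0.5,0],"angular":[0,0,0.3]},{"grip":0,"xyz":[0.5,0.5,0],"angular":[0,0,0.35]},{"grip":0,"xyz":[0.5,0.5,0],"angular":[0,0,0.4]},{"grip":0,"xyz":[0.5,0.5,0],"angular":[0,0,0.45]},{"grip":0,"xyz":[0.5,0.5,0],"angular":[0,0,0.47]}]'

```text
time_s: 18.15
tcp_pos: [0.4796, -0.1607, 0.0833]
ee_rot: [[-0.283, 0.959, 0.005], [0.959, 0.283, 0.001], [-0.0, 0.005, -1.0]]
wrist_force: [2.8, 6.7, -2.0]
gripper_width: 0.181
gripper_force: 30.0
```

```bash
python3 - <<'E'
from h import *
s=r.sense();print(s["wrist_force"],s["moment"],s["joints"][5],s["gripper_width"],s["tcp_pos"]);R=np.array(s["ee_rot"]);print(np.radians(184.9)-np.arctan2(R[1,0],R[0,0]))
E
```

```text
[ 2.80698918  6.67860407 -1.98946771] [ 2.14949104 -0.81442154  0.46101133] -163.34701571501756 0.18133810498090366 [ 0.4795638  -0.16073002  0.08326741]
1.3695966909229715
```

>>> move_arm --series '[{"grip":0,"xyz":[0,0,0],"angular":[0,0,0.04]},{"grip":0,"xyz":[0,0,0],"angular":[0,0,0.08]},{"grip":0,"xyz":[0,0,0],"angular":[0,0,0.08]}]'

```text
time_s: 18.45
tcp_pos: [0.4798, -0.1607, 0.0832]
ee_rot: [[-0.206, 0.979, 0.005], [0.979, 0.206, 0.001], [0.0, 0.005, -1.0]]
wrist_force: [2.8, 7.0, -2.5]
gripper_width: 0.178
gripper_force: 30.0
```

>>> move_arm --series '[{"grip":0.25,"xyz":[0,0,0],"angular":[0,0,0]},{"grip":0.4,"xyz":[0,0,0],"angular":[0,0,0]},{"grip":0.6,"xyz":[0,0,0],"angular":[0,0,0]},{"grip":0.6,"xyz":[0,0,0],"angular":[0,0,0]},{"grip":0.6,"xyz":[0,0,-15],"angular":[0,0,0]},{"grip":0.6,"xyz":[0,0,-40],"angular":[0,0,0]},{"grip":0.6,"xyz":[0,0,-80],"angular":[0,0,0]},{"grip":0.6,"xyz":[0,0,-120],"angular":[0,0,0]},{"grip":0.6,"xyz":[0,0,-160],"angular":[0,0,0]},{"grip":0.6,"xyz":[0,0,-180],"angular":[0,0,0]}]'

```text
time_s: 19.45
tcp_pos: [0.4785, -0.1627, 0.2672]
ee_rot: [[-0.205, 0.979, 0.007], [0.979, 0.205, -0.001], [-0.003, 0.006, -1.0]]
wrist_force: [1.2, 0.0, -0.2]
gripper_width: 0.598
gripper_force: 0.0
```

```bash
python3 - <<'E'
from h import *
s=r.sense();print(s["joints"],s["tcp_pos"]);to([.36,-.42,.30],133)
E
```

```text
[-3.00248997e-01  9.29605141e+00 -1.44177507e+01  7.73143729e-02
 -6.59059782e+01 -1.67918830e+02] [ 0.47854602 -0.16265653  0.26718832]
to [-227.7 -168.5  -33.3] [ 0.0054  0.0042 -0.5443]
```

Moving clear so I can check the result.

>>> move_arm --series '[{"grip":0.6,"xyz":[-30,-20,-30],"angular":[0,0,0]},{"grip":0.6,"xyz":[-65,-45,-33],"angular":[0,0,0]},{"grip":0.6,"xyz":[-100,-70,-33],"angular":[0,0,0]},{"grip":0.6,"xyz":[-135,-98,-33],"angular":[0,0,0]},{"grip":0.6,"xyz":[-170,-125,-33],"angular":[0,0,0]},{"grip":0.6,"xyz":[-200,-150,-33],"angular":[0,0,0]},{"grip":0.6,"xyz":[-222,-165,-33],"angular":[0,0,0]},{"grip":0.6,"xyz":[-228,-168,-33],"angular":[0,0,0]},{"grip":0.6,"xyz":[-228,-168,-33],"angular":[0,0,0]},{"grip":0.6,"xyz":[-228,-168,-33],"angular":[0,0,0]}]'

```text
time_s: 20.45
tcp_pos: [0.36, -0.419, 0.296]
ee_rot: [[-0.205, 0.979, 0.0], [0.979, 0.205, 0.0], [0.0, 0.001, -1.0]]
wrist_force: [-0.1, -1.0, 0.8]
gripper_width: 0.607
gripper_force: 0.0
```

```bash
python3 - <<'E'
from h import *
t=r.capture("top");c=r.capture("side");print(r.sense()["tcp_pos"])
o=np.zeros((600,800,3),np.uint8)
o[:,:400]=cv2.resize(t["img"][155:320,385:495,::-1],(400,600),interpolation=cv2.INTER_CUBIC)
o[:300,400:]=cv2.resize(c["img"][150:300,340:540,::-1],(400,300),interpolation=cv2.INTER_CUBIC)
o[300:,400:]=cv2.resize(c["img"][170:320,130:330,::-1],(400,300),interpolation=cv2.INTER_CUBIC)
cv2.imwrite("pics/c8.png",o)
E
```

```text
[ 0.36033012 -0.41872447  0.2962399 ]
```

View pics/c8.png

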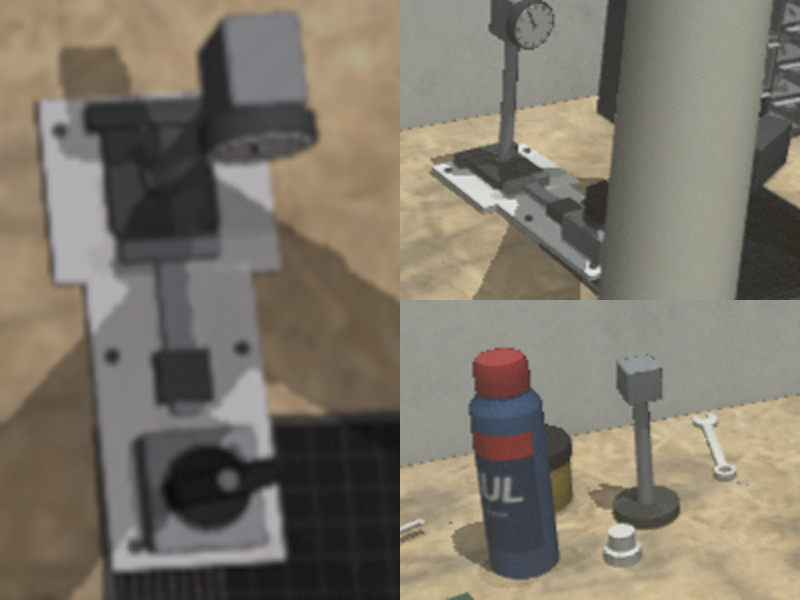

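The foot sits flush between the jaw and the fence (the fence edge is near (150,115) in the crop) and the stand is upright. The knob has turned about 80° (1.4 rad), well past tight, and the can and plain stand are still standing.

```bash
python3 -c "
from station import r
print(r.finish_job())"
```

```text
the job is handed in; nothing more can be done
None
```

The job is handed in: the indicator stand is upright and clamped against the fence with its dial facing the knob, and the can and plain stand were left alone. The knob was turned about 1.4 rad, so by angle the clutch should have clicked, though I had no direct reading of it.

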